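# Shut and lock the filter cover of the bench fume extractor

### The arm

A 7-joint arm with a two-finger parallel gripper is mounted at the origin on a cart in front of the work surface, level with it; the furniture and walls round the work are solid. World frame = base frame: x ahead of the robot, y to its left, z up, the work surface at z = 0. Lengths are in mm, angles in rad, forces in N, time in s.
With the tool pointing down it reaches from about 400 to 900 mm from the base axis. Payload 5.6 kg.
Tool frame: the origin (TCP) lies midway between the tips of the shut fingers; the grasp point (between the pads) lies 19 mm behind it; z points along the fingers, y is the line along which they close (so a half turn about z gives the same grasp; the last joint's range is limited). The gripper opens to 92 mm and grips with 3 to 60 N. Pads are 20 mm wide; open, the fingers measure 128 mm over their backs; the gripper's body (75 mm by 189 mm) begins 69 mm behind the grasp point.
Start: joints at [-1.171, 0.468, -0.012, 1.603, 0.006, 1.071, -0.056], TCP at [278.546, 587.3, 214.592] pointing down, gripper open.
Joint ranges: [-2.53, 2.53], [-0.31, 2.02], [-1.57, 1.55], [0.28, 2.44], [-1.29, 4.43], [0.15, 1.84], [-2.92, 2.92]. Speed limits (rad/s): [2.57, 2.57, 3.14, 3.14, 3.14, 3.14, 3.14].

### API

Orientations are given as a unit quaternion [w, x, y, z].
In Python, from workcell import env gives the robot as it stands. The module is installed in compiled form; this text tells all that it offers.
- The arm moves only by the tool arm_command, never from a script. Its argument "targets" is a list that holds one entry, the list of rows, each a list of 7 numbers: the turn, a rotation vector about the world's x, y, z scaled (see below), then the shift along the world's x, y, z scaled (see below), then the opening, from 0 (shut) to 1 (fully open). A call has 1 to 10 rows; each row shifts and turns the commanded pose from where the row before left it; what a row does not reach is not made up. The controller multiplies each number of a shift by 0.4 m and each number of a turn by 180 degrees. A row lasts 1/8 s, in which the tool goes at most 62.5 mm and 10.7 degrees, less where a joint would pass 70% of its speed; a pose out of reach is approached as far as the arm can. A call with a number of a shift or a turn outside -1 to 1 is refused whole. A call with a gripper value outside its range is refused whole. The fingers move at their own pace and stop on an object; "squeeze" is the grip in N (left out, the last holds). Time passes only in rows, so rows that do not move let the fingers close. It gives the time, the measured TCP pose, the force, the opening and the grip force at its end, in the units of the state.
- env.get_state(): the state, without advancing time (a new reading comes with each control period).
- env.get_image(name): name is "scene" or "top" or "wrist"; returns the picture (400x640x3 uint8, blue, green, red); there is no depth.
- env.camera_model(name): a dict with "fx", "fy", "cx", "cy" (pixels), "k1" (the pictures are not rectified: a ray, as slopes to the right and down, at radius r is drawn at 1 + k1 r^2 times it, then the intrinsics apply), "cam_to_world" (4x4, takes a point from camera to world coordinates). Camera axes: x right, y down, z forward; pixel columns grow to the right and rows downward; lengths in mm; the calibration is good to about 2 mm. A picture is of the moment at which its call begins: read the wrist's pose just before it. camera_model takes no time and is no camera call; for the wrist camera it gives the pose at the moment of the call.
- env.job_done(): hands the job in; it is judged then, once.
The state is a dict: "time_s": time; "qpos": joint angles; "dq": joint speeds; "joint_efforts": joint torques, N m; "eef_pos": TCP position; "tool_rot": TCP orientation; "wrist_force": force on the tool from outside, world axes, zero at the start; "wrist_torque": the same for the moment, N m; "finger_gap": finger opening in mm; "gripper_force": force on a finger pad.
Only numpy, scipy, OpenCV 4.12 (cv2) and the standard library are available. Lean on these libraries where they do the work, as an engineer would, in place of code of your own. Each camera call takes 0.05 s, during which the arm holds its last target. There are 200 camera calls.

### The job

The filter of the bench fume extractor has just been changed and its cover was left ajar. Push the cover down onto its seal, then put your fingertips in the slot of each of the two round quarter-turn fasteners and turn it clockwise to its stop, so that both lock and the cover is held down flush. Do all of it with the fingertips: do not lift the cover any further, and leave the file, the jar and the pliers beside the extractor where they are.

Things in the scene. Friction and masses are not known exactly. Their poses are not given: they have to be found in the camera images.
- extractor: Housing of the fume extractor, a grey sheet-metal box fixed on the bench: 240 (x) x 300 (y) x 120 mm high, louvres on the front (-x) face, a round duct stub standing 40 mm out of its left (+y) side. Origin at the centre of the underside, z up. The cover on top is hinged along the rear edge, 120 mm behind the origin at 122 mm height.
- cover (a joint): Angle of the cover, rad: 0 = shut flush, positive = front edge raised; starts at 0.25 to 0.5. Stiff hinge: it stays where it is left and moves with 1 to 3 N at the front edge; in the last 4 mm a springy seal resists, up to about 15 N. Pressed down and let go it springs back 2 to 4 mm proud, low enough for the fasteners, which draw it fully down as they turn.
- cover_edge (a point): Point on the upper face of the cover (sheet 240 mm front to back x 300 mm, 4 mm thick, upper face at 124 mm when shut), on its centre line, 15 mm behind the front edge, 225 mm in front of the hinge. x (towards the hinge) and y lie in the sheet, z out of it. Between the fasteners the face is clear 37 mm to each side of the centre line.
- left_slot (a point): Centre of the slot's floor in the left (+y) fastener, on its turning axis, z out of the cover; with the cover shut at x -62, y +85, z 114 mm in the housing's frame. The head is a metal disc, 83 mm across, turning in a fixed dark 96 mm square plate, both 5-6 mm above the cover. The slot runs right across it along this frame's y, 31 mm wide (mouth 37), 16 mm deep.
- right_slot (a point): The same for the right (-y) fastener: with the cover shut at x -62, y -85, z 114 mm in the housing's frame; slot along this frame's y, 31 mm wide, 16 mm deep.
- left_fastener (a joint): Turn of the left fastener, rad, clockwise from above: 0 = open, slot parallel to the front edge; 1.57 = locked at its stop, slot at right angles to it. Starts at 0 to 0.35. Stays where it is left. Over the last 0.7 rad a hidden tongue runs under a keeper (takes up to 0.3 N m). Turned past 0.7 with the cover up, the tongue lands on top of the keeper and the cover cannot shut.
- right_fastener (a joint): The same for the right fastener; it too locks clockwise.
- bench_file: File with an orange handle and dark blade, 265 mm long, 21 mm thick, lying on the bench to the right of the extractor; loose, to be left alone. Origin under its middle, long axis y.
- frit_jar: Small jar with a white lid, 48 mm across, 74 mm high, standing on the bench to the left of the extractor; loose, to be left alone. Origin at the centre of its underside.
- pliers: Pliers with green handles, 166 x 58 x 26 mm, lying on the bench to the left of the extractor; loose, to be left alone. Origin under their middle, long axis y.

How it is judged:
By the outcome, as a careful person would: the job done as asked, in the order asked, and still so for the second after the job is handed in, with the robot touching nothing.
It also fails if it takes over 56 s, if anything falls off the work surface, if the arm or the gripper's body presses on something with over 40 N, if the wrist force passes 120 N, or if a joint passes its speed limit or range.

## Working session

There is one attempt and no reset: what is moved stays moved. The work goes in short steps, Python scripts to look and compute and a tool call to move; the robot and the scene stay as the last step left them, time stands still between calls to the robot, and variables do not carry over. Pictures are saved under pics/ and viewed, at most 10 in all, crops included, and the job is handed in when it is done.

Besides the shell and the picture viewer there is one more tool, called in YAML: its name, and indented under it one key for each argument. arm_command: Moves the arm, as the interface text tells. Its arguments: {"type":"object","properties":{"targets":{"type":"array"},"squeeze":{"type":"number"}},"required":["targets"]}

```bash
mkdir -p pics; python3 - <<'E'
from workcell import env
import cv2,numpy as np
s=env.get_state();print({k:np.round(v,3) for k,v in s.items()})
for n in("scene","top"):
    m=env.camera_model(n);print(n,m)
    cv2.imwrite(f"pics/{n}0.png",env.get_image(n))
E
```

```text
{'time_s': np.float64(0.0), 'qpos': array([-1.171,  0.468, -0.012,  1.604,  0.006,  1.071, -0.056]), 'dq': array([ 0.   ,  0.002, -0.001, -0.   ,  0.001, -0.001,  0.001]), 'joint_efforts': array([ 0.0000e+00, -5.2060e+01, -1.2000e-02, -2.4375e+01, -5.7000e-02,
        1.7000e-02,  0.0000e+00]), 'eef_pos': array([278.322, 586.764, 213.658]), 'tool_rot': array([-0.   ,  0.22 ,  0.976, -0.001]), 'wrist_force': array([0.559, 0.107, 0.084]), 'wrist_torque': array([-0.024,  0.013, -0.016]), 'gripper_force': np.float64(0.0), 'finger_gap': np.float64(92.092)}
scene {'fx': 469.6368627989271, 'fy': 469.6368627989271, 'cx': 324.2638068271882, 'cy': 199.59521564554467, 'k1': -0.10881805710961151, 'cam_to_world': array([[ 7.75566867e-01, -4.18279094e-01,  4.72798725e-01,
         7.63077573e+01],
       [-6.31164674e-01, -5.00431188e-01,  5.92621110e-01,
        -6.20053358e+02],
       [-1.12777934e-02, -7.58031151e-01, -6.52120836e-01,
         8.62890035e+02],
       [ 0.00000000e+00,  0.00000000e+00,  0.00000000e+00,
         1.00000000e+00]])}
top {'fx': 412.8187666353962, 'fy': 412.8187666353962, 'cx': 321.0313213348687, 'cy': 194.47913187557293, 'k1': -0.03122697633283668, 'cam_to_world': array([[ 2.22761613e-02, -9.82343053e-01,  1.85757637e-01,
         4.48041834e+02],
       [-9.99596141e-01, -1.86056328e-02,  2.14798749e-02,
         6.07049751e+01],
       [-1.76444676e-02, -1.86161106e-01, -9.82360787e-01,
         1.04934742e+03],
       [ 0.00000000e+00,  0.00000000e+00,  0.00000000e+00,
         1.00000000e+00]])}
```

View pics/scene0.png

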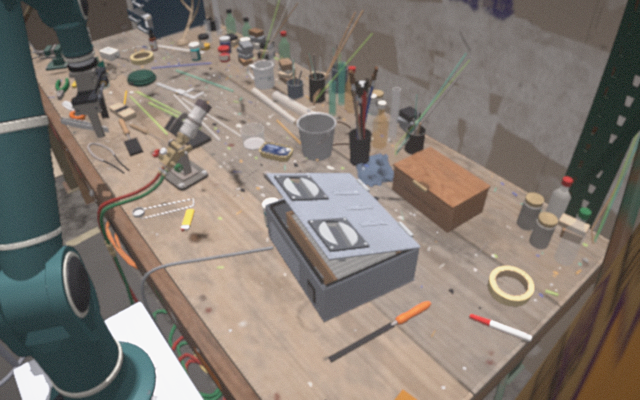

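View pics/top0.png

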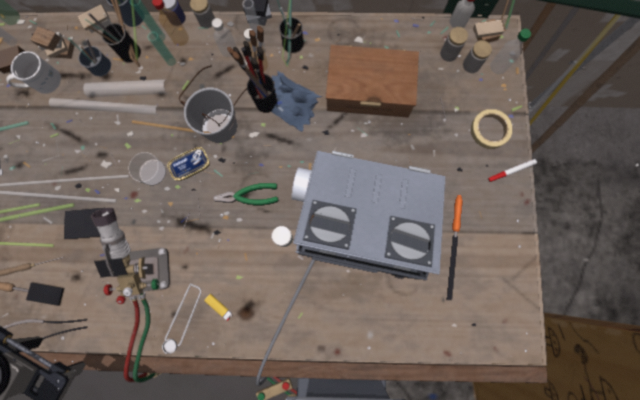

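The scene picture shows the grey box with its cover ajar around (340,240). In the top view the cover's corners are near (316,153), (444,174), (437,272) and (297,238), with fastener heads near (330,225) and (411,241). I'll enlarge for precise points.

```bash
python3 - <<'E'
import cv2,numpy as np
a=cv2.imread("pics/top0.png")[140:290,280:460]
b=cv2.imread("pics/scene0.png")[160:320,255:425]
a=cv2.resize(a,None,fx=4.4,fy=4.4,interpolation=cv2.INTER_CUBIC)[:600]
b=cv2.resize(b,None,fx=3.7,fy=3.7,interpolation=cv2.INTER_CUBIC)
cv2.imwrite("pics/ta.png",a[:, :800]);cv2.imwrite("pics/sb.png",b)
print(a.shape,b.shape)
E
```

```text
(600, 792, 3) (592, 629, 3)
```

View pics/ta.png

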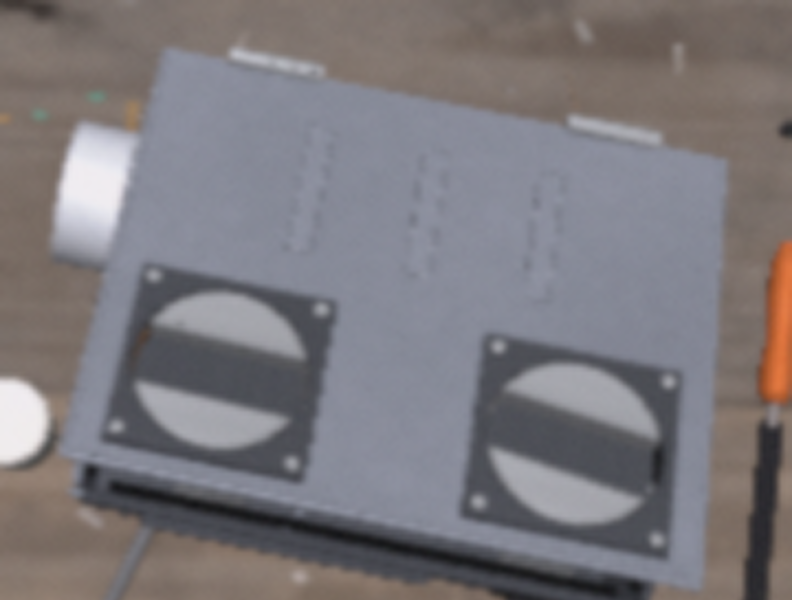

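View pics/sb.png

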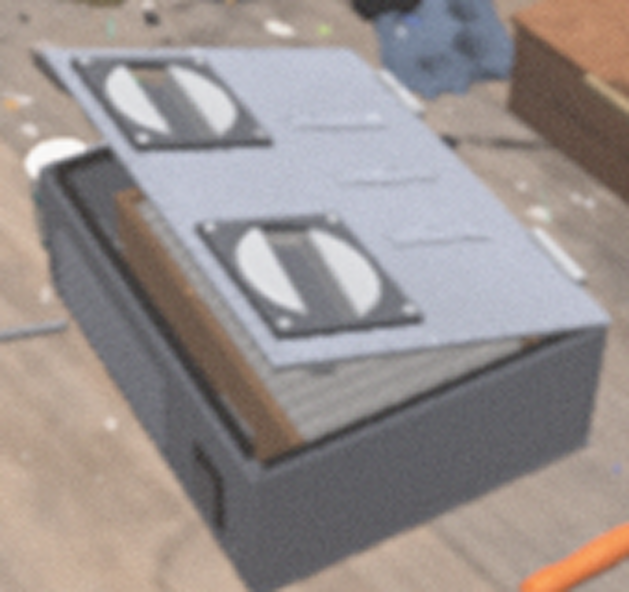

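The crops show the four cover corners clearly: in the top crop (166,48), (728,158), (700,588), (62,455), and in the scene crop (352,48), (607,322), (275,365), (35,50). The slots are visible; the right one is turned a little further than the left. Next I fit the pose.

```bash
cat >h.py <<'E'
from workcell import env
import cv2,numpy as np
from scipy.spatial.transform import Rotation as R
def project(m,P):
    T=np.linalg.inv(m["cam_to_world"]);c=np.atleast_2d(P)@T[:3,:3].T+T[:3,3]
    s=c[:,:2]/c[:,2:];s=s*(1+m["k1"]*(s**2).sum(1,keepdims=True))
    return s*[m["fx"],m["fy"]]+[m["cx"],m["cy"]]
def onplane(m,uv,p0,n=(0,0,1)):
    K=np.array([[m["fx"],0,m["cx"]],[0,m["fy"],m["cy"]],[0,0,1]])
    s=cv2.undistortPoints(np.array(uv,float).reshape(-1,1,2),K,np.array([m["k1"],0,0,0.]))[:,0]
    d=np.c_[s,np.ones(len(s))]@m["cam_to_world"][:3,:3].T;o=m["cam_to_world"][:3,3];n=np.array(n)
    return o+d*(((np.array(p0)-o)@n)/(d@n))[:,None]
def housing(p): # x,y,yaw
    return R.from_euler("z",p[2]).as_matrix(),np.array([p[0],p[1],0])
def cover(p,P): # points on shut cover in housing frame -> world, p[3]=angle
    h=np.array([120,0,122.]);Rh,t=housing(p)
    return ((np.atleast_2d(P)-h)@R.from_euler("y",p[3]).as_matrix().T+h)@Rh.T+t
E
python3 - <<'E'
from h import *
from scipy.optimize import least_squares
C=np.array([[120,150,124],[120,-150,124],[-120,-150,124],[-120,150,124.]])
t=np.array([[166,48],[728,158],[700,588],[62,455]])/4.4+[280,140]
s=np.array([[352,48],[607,322],[275,365],[35,50]])/3.7+[255,160]
mt,ms=env.camera_model("top"),env.camera_model("scene")
f=lambda p:np.r_[project(mt,cover(p,C))-t,project(ms,cover(p,C))-s].ravel()
r=least_squares(f,[520,-70,-.2,.3]);p=r.x;print(np.round(p,3),np.round(r.fun,1))
np.save("p.npy",p)
for n,q in(("edge",[-105,0,124]),("L",[-62,85,114]),("R",[-62,-85,114])):
    print(n,cover(p,q).round(1),cover(np.r_[p[:3],0],q).round(1))
Rc=housing(p)[0]@R.from_euler("y",p[3]).as_matrix();nn=Rc[:,2];p0=cover(p,[-62,0,129.5])[0]
for n,e in(("L",[[150,328],[303,358],[138,382],[285,415]]),("R",[[505,393],[655,440],[490,450],[640,495]])):
    w=onplane(mt,np.array(e)/4.4+[280,140],p0,nn)@Rc
    for a,b in((0,1),(2,3)):
        d=w[b]-w[a];print(n,"clockwise",np.arctan2(d[0],d[1]).round(3),"->", (np.pi-abs(np.arctan2(d[0],d[1]))).round(3))
print("tool yaw",R.from_quat(env.get_state()["tool_rot"][[1,2,3,0]]).as_matrix().round(3))
E
```

```text
[ 5.80421e+02 -3.36360e+01 -1.85000e-01  3.57000e-01] [-0.3 -0.2 -0.2  0.2  0.7  0.1 -0.6 -0.3 -1.2  0.3  0.8  0.  -0.6  0.3
  1.1  0.1]
edge [[491.8 -17.1 202.4]] [[477.2 -14.3 124. ]]
L [[543.6  59.7 178. ]] [[535.1  61.3 114. ]]
R [[ 512.4 -107.4  178. ]] [[ 503.8 -105.8  114. ]]
L clockwise 3.131 -> 0.011
L clockwise -3.124 -> 0.018
R clockwise -3.026 -> 0.116
R clockwise -3.043 -> 0.099
tool yaw [[-0.904  0.429 -0.001]
 [ 0.429  0.904 -0.001]
 [-0.    -0.002 -1.   ]]
```

arm_command:
  targets:
    - [[0, 0, 0, 0, 0, 0.15, 0], [0, 0, 0.041, 0.047, -0.13, 0.02, 0], [0, 0, 0.041, 0.047, -0.137, 0, 0], [0, 0, 0, 0.047, -0.137, 0, 0], [0, 0, 0, 0.047, -0.137, 0, 0], [0, 0, 0, 0.047, -0.137, 0, 0], [0, 0, 0, 0.047, -0.137, 0, 0], [0, 0, 0, 0.047, -0.137, 0, 0], [0, 0, 0, 0.047, -0.137, 0, 0], [0, 0, 0, 0.047, -0.137, 0, 0]]

```text
time_s: 1.35
eef_pos: [447.9, 95.0, 282.6]
tool_rot: [0.0, 0.092, 0.996, 0.0]
wrist_force: [1.0, 0.8, 0.0]
finger_gap: 0.6
gripper_force: 0.0
```

arm_command:
  targets:
    - [[0, 0, 0, 0.05, -0.14, 0, 0], [0, 0, 0, 0.05, -0.137, -0.05, 0], [0, 0, 0, 0, 0, -0.05, 0], [0, 0, 0, 0, 0, 0, 0]]

```text
time_s: 1.85
eef_pos: [486.5, -14.3, 241.1]
tool_rot: [-0.002, 0.093, 0.996, -0.0]
wrist_force: [-0.4, 1.1, 0.1]
finger_gap: 0.3
gripper_force: 0.0
```

```bash
python3 - <<'E'
from h import *
s=env.get_state();print(s["eef_pos"],s["wrist_force"],s["time_s"])
m=env.camera_model("wrist");i=env.get_image("wrist");cv2.imwrite("pics/w1.png",i);print(m)
E
```

```text
[486.48646675 -14.30666491 241.13963862] [-0.35652448  1.14494485  0.058098  ] 1.85
{'fx': 277.64224976738586, 'fy': 277.64224976738586, 'cx': 318.55531811112365, 'cy': 200.2137666894867, 'k1': -0.04708623148372618, 'cam_to_world': array([[ 1.85858104e-01,  9.46130757e-01,  2.65128941e-01,
         4.11109596e+02],
       [ 9.82576576e-01, -1.78911733e-01, -5.03374918e-02,
         2.61997238e-01],
       [-1.91170893e-04,  2.69865118e-01, -9.62898116e-01,
         4.11223379e+02],
       [ 0.00000000e+00,  0.00000000e+00,  0.00000000e+00,
         1.00000000e+00]])}
```

View pics/w1.png

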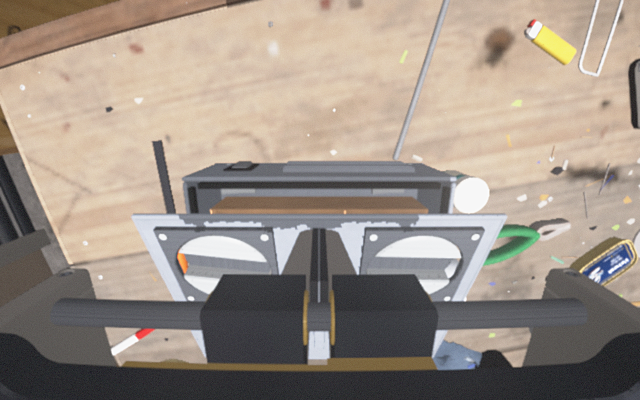

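The wrist view shows the shut fingertips at (320,235), centred between the two fasteners ((225,262) and (412,262)) just behind the front edge. I'll push down along the arc.

arm_command:
  targets:
    - [[0, 0, 0, 0, 0, -0.04, 0], [0, 0, 0, 0, 0, -0.04, 0], [0, 0, 0, 0, 0, -0.03, 0], [0, 0, 0, -0.004, 0.001, -0.03, 0], [0, 0, 0, -0.004, 0.001, -0.03, 0], [0, 0, 0, -0.004, 0.001, -0.03, 0], [0, 0, 0, -0.004, 0.001, -0.025, 0], [0, 0, 0, -0.002, 0, -0.025, 0], [0, 0, 0, 0, 0, -0.02, 0]]

```text
time_s: 3.02
eef_pos: [480.3, -12.2, 133.9]
tool_rot: [-0.0, 0.092, 0.996, 0.0]
wrist_force: [-0.9, -0.4, 1.8]
finger_gap: 0.3
gripper_force: 0.8
```

arm_command:
  targets:
    - [[0, 0, 0, 0, 0, -0.0125, 0], [0, 0, 0, 0, 0, -0.0125, 0], [0, 0, 0, 0, 0, -0.005, 0], [0, 0, 0, 0, 0, 0, 0]]

```text
time_s: 3.52
eef_pos: [480.4, -12.3, 124.3]
tool_rot: [-0.0, 0.093, 0.996, 0.001]
wrist_force: [-8.2, 0.3, 20.4]
finger_gap: 0.7
gripper_force: 10.2
```

The cover is seated at about 20 N. Raise, and look at both fasteners from close by.

arm_command:
  targets:
    - [[0, 0, 0, 0, 0, 0.05, 0], [0, 0, 0, 0, 0, 0.125, 0.38], [0, 0, 0, 0, 0, 0.1, 0.38], [0, 0, 0, 0, 0, 0, 0.38]]

```text
time_s: 4.03
eef_pos: [483.0, -12.3, 235.6]
tool_rot: [0.004, 0.092, 0.996, 0.001]
wrist_force: [0.6, 0.3, 0.1]
finger_gap: 28.1
gripper_force: 0.0
```

```bash
python3 - <<'E'
from h import *
s=env.get_state();print(s["eef_pos"],s["wrist_force"],s["time_s"],s["finger_gap"])
m=env.camera_model("wrist");i=env.get_image("wrist")
np.save("m2.npy",m,allow_pickle=True);cv2.imwrite("pics/w2raw.png",i)
p=np.r_[np.load("p.npy")[:3],0.012];np.save("p2.npy",p)
j=i.copy()
for y in(85,-85):
    a=np.linspace(0,2*np.pi,60)
    q=np.c_[-62+41.5*np.cos(a),y+41.5*np.sin(a),0*a+129.5]
    cv2.polylines(j,[project(m,cover(p,q)).round().astype(int)],1,(0,0,255),1)
C=cover(p,[[120,150,124],[120,-150,124],[-120,-150,124],[-120,150,124.]])
cv2.polylines(j,[project(m,C).round().astype(int)],1,(0,255,0),1)
cv2.imwrite("pics/w2.png",cv2.resize(j[140:340,120:520],None,fx=2,fy=2,interpolation=cv2.INTER_CUBIC))
E
```

```text
[483.02916144 -12.32065629 235.55268361] [0.63111043 0.30600103 0.08609801] 4.025 28.089787427322623
```

View pics/w2.png

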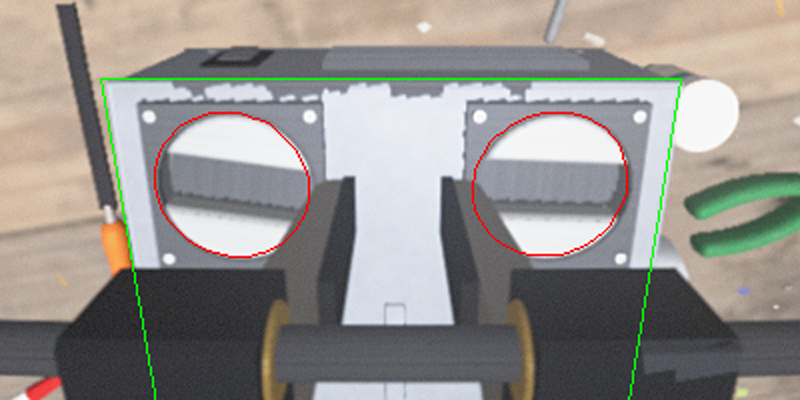

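The projected discs and cover outline match the picture within 1 px (about 1 mm). The left slot is square to the tool and the right one is slightly clockwise. I'll go to the left slot.

arm_command:
  targets:
    - [[0, 0, 0, 0.065, 0.0925, 0, 0.38], [0, 0, 0, 0.065, 0.0925, -0.075, 0.38], [0, 0, 0, 0, 0, -0.1, 0.38], [0, 0, 0, 0, 0, -0.04, 0.38], [0, 0, 0, 0, 0, 0, 0.38]]

```text
time_s: 4.7
eef_pos: [531.5, 60.8, 145.2]
tool_rot: [-0.001, 0.093, 0.996, -0.001]
wrist_force: [-0.4, 0.3, 0.2]
finger_gap: 35.1
gripper_force: 0.0
```

Correct by +3.5 mm in x and +1 in y, then go down into the slot.

arm_command:
  targets:
    - [[0, 0, 0, 0.009, 0.002, -0.02, 0.38], [0, 0, 0, 0, 0, -0.02, 0.38], [0, 0, 0, 0, 0, -0.015, 0.38], [0, 0, 0, 0, 0, -0.005, 0.38], [0, 0, 0, 0, 0, 0, 0.38]]

```text
time_s: 5.32
eef_pos: [536.1, 62.5, 122.6]
tool_rot: [-0.0, 0.093, 0.996, 0.0]
wrist_force: [0.2, 0.0, 0.9]
finger_gap: 35.2
gripper_force: 0.0
```

arm_command:
  targets:
    - [[0, 0, 0, 0, 0, -0.0075, 0.38], [0, 0, -0.05, 0, 0, 0, 0.38], [0, 0, -0.05, 0, 0, 0, 0.38], [0, 0, -0.05, 0, 0, 0, 0.38], [0, 0, -0.05, 0, 0, 0, 0.38], [0, 0, -0.05, 0, 0, 0, 0.38], [0, 0, -0.05, 0, 0, 0, 0.38], [0, 0, -0.05, 0, 0, 0, 0.38], [0, 0, -0.05, 0, 0, 0, 0.38]]

```text
time_s: 6.45
eef_pos: [536.7, 61.9, 119.8]
tool_rot: [0.001, 0.662, 0.749, 0.0]
wrist_force: [0.8, -1.1, -0.4]
finger_gap: 35.4
gripper_force: 1.3
```

```bash
cat >st.py <<'E'
from h import *
s=env.get_state();M=R.from_quat(s["tool_rot"][[1,2,3,0]]).as_matrix()
yaw=np.load("p.npy")[2];print("t",s["time_s"],s["eef_pos"].round(1),"cw from slot-open",(np.pi/2+yaw-np.arctan2(M[1,1],M[0,1])).round(3),"F",s["wrist_force"].round(1),"T",s["wrist_torque"].round(2),"gap",s["finger_gap"].round(1),"q7",s["qpos"][6].round(2))
E
python3 st.py
```

```text
Traceback (most recent call last):
  File "st.py", line 3, in <module>
    yaw=np.load("p.npy")[2];print("t",s["time_s"],s["eef_pos"].round(1),"cw from slot-open",(np.pi/2+yaw-np.arctan2(M[1,1],M[0,1])).round(3),"F",s["wrist_force"].round(1),"T",s["wrist_torque"].round(2),"gap",s["finger_gap"].round(1),"q7",s["qpos"][6].round(2))
                                                                                                                                                                                                                ^^^^^^^^^^^^^^^^^^^^^
AttributeError: 'float' object has no attribute 'round'
```

arm_command:
  targets:
    - [[0, 0, -0.05, 0, 0, 0, 0.38], [0, 0, -0.05, 0, 0, 0, 0.38], [0, 0, -0.04, 0, 0, 0, 0.38], [0, 0, 0, 0, 0, 0, 0.38]]

```text
time_s: 6.95
eef_pos: [536.1, 62.7, 119.4]
tool_rot: [0.0, 0.808, 0.59, -0.0]
wrist_force: [0.5, 0.7, -0.1]
finger_gap: 34.8
gripper_force: 0.0
```

```bash
sed -i 's/s\["finger_gap"\].round(1)/s["finger_gap"]/' st.py; python3 st.py
```

```text
t 6.95 [536.1  62.7 119.4] cw from slot-open 1.695 F [ 0.5  0.7 -0.1] T [-0.08  0.1   0.02] gap 34.84888142717462 q7 -0.09
```

arm_command:
  targets:
    - [[0, 0, -0.02, 0, 0, 0, 0.38], [0, 0, -0.02, 0, 0, 0, 0.38], [0, 0, 0, 0, 0, 0, 0.38]]

```text
time_s: 7.32
eef_pos: [536.2, 62.8, 119.7]
tool_rot: [-0.0, 0.843, 0.539, 0.0]
wrist_force: [0.7, 1.7, -0.7]
finger_gap: 35.0
gripper_force: 4.4
```

```bash
python3 st.py
```

```text
t 7.325 [536.2  62.8 119.7] cw from slot-open 1.819 F [ 0.7  1.7 -0.7] T [-0.03  0.09  0.31] gap 35.01626151365961 q7 -0.2
```

arm_command:
  targets:
    - [[0, 0, -0.02, 0, 0, 0, 0.38], [0, 0, 0, 0, 0, 0, 0.38]]

```text
time_s: 7.58
eef_pos: [536.1, 62.9, 119.7]
tool_rot: [0.0, 0.858, 0.513, -0.0]
wrist_force: [-0.1, -0.5, 1.5]
finger_gap: 34.9
gripper_force: 20.9
```

```bash
python3 st.py
```

```text
t 7.575 [536.1  62.9 119.7] cw from slot-open 1.879 F [-0.1 -0.5  1.5] T [-0.06  0.19  1.47] gap 34.89257601472679 q7 -0.25
```

The torque rose to 1.5 N·m, so the left fastener is at its stop. Back off, lift, and go to the right one.

arm_command:
  targets:
    - [[0, 0, 0.05, 0, 0, 0, 0.38], [0, 0, 0.03, 0, 0, 0, 0.38], [0, 0, 0, 0, 0, 0.04, 0.38], [0, 0, 0, 0, 0, 0.06, 0.38], [0, 0, 0.055, -0.013, -0.07, 0, 0.38], [0, 0, 0.055, -0.013, -0.07, 0, 0.38], [0, 0, 0.055, -0.013, -0.07, 0, 0.38], [0, 0, 0.055, -0.013, -0.07, 0, 0.38], [0, 0, 0.055, -0.013, -0.07, 0, 0.38], [0, 0, 0.055, -0.013, -0.07, 0, 0.38]]

```text
time_s: 8.82
eef_pos: [505.0, -106.7, 160.7]
tool_rot: [0.001, 0.38, 0.925, 0.0]
wrist_force: [0.7, -0.5, -0.4]
finger_gap: 34.9
gripper_force: 0.0
```

arm_command:
  targets:
    - [[0, 0, 0.055, 0, 0, 0, 0.38], [0, 0, 0.055, 0, 0, 0, 0.38], [0, 0, 0.045, 0, 0, 0, 0.38], [0, 0, 0, 0, 0, 0, 0.38]]

```text
time_s: 9.32
eef_pos: [505.2, -106.0, 160.5]
tool_rot: [0.001, 0.149, 0.989, 0.0]
wrist_force: [0.2, 0.1, -0.1]
finger_gap: 35.0
gripper_force: 0.0
```

```bash
python3 st.py; python3 - <<'E'
from h import *
i=env.get_image("wrist");t=env.get_image("top")
cv2.imwrite("pics/w3.png",np.vstack([cv2.resize(i,(480,300)),cv2.resize(t[140:290,260:500],(480,300))]))
E
```

```text
t 9.325 [ 505.2 -106.   160.5] cw from slot-open 0.114 F [ 0.2  0.1 -0.1] T [ 0.   -0.04 -0.02] gap 35.03964864548496 q7 1.59
```

View pics/w3.png

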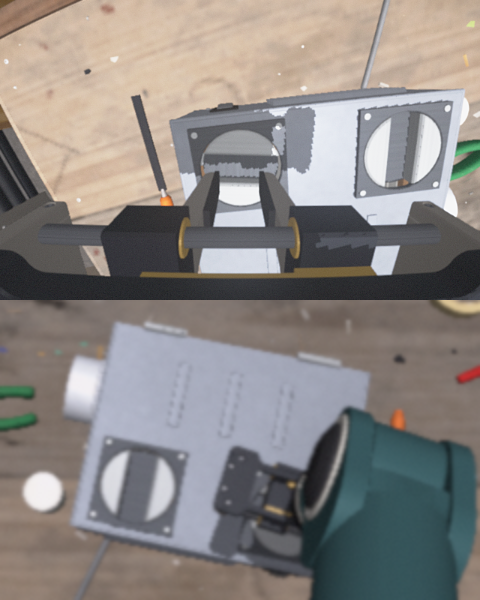

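The left slot now runs front to back, at (140,487) in the lower half of the picture. The fingertips are over the right slot, at (235,180) in the upper half. Descend and turn.

arm_command:
  targets:
    - [[0, 0, 0, 0, 0, -0.05, 0.38], [0, 0, 0, 0, 0, -0.025, 0.38], [0, 0, 0, 0, 0, -0.015, 0.38], [0, 0, 0, 0, 0, -0.01, 0.38], [0, 0, 0, 0, 0, 0, 0.38]]

```text
time_s: 10.05
eef_pos: [504.9, -105.6, 119.6]
tool_rot: [-0.0, 0.147, 0.989, -0.0]
wrist_force: [0.5, 0.0, 0.7]
finger_gap: 34.7
gripper_force: 0.0
```

arm_command:
  targets:
    - [[0, 0, -0.05, 0, 0, 0, 0.38], [0, 0, -0.05, 0, 0, 0, 0.38], [0, 0, -0.05, 0, 0, 0, 0.38], [0, 0, -0.05, 0, 0, 0, 0.38], [0, 0, -0.05, 0, 0, 0, 0.38], [0, 0, -0.05, 0, 0, 0, 0.38], [0, 0, -0.05, 0, 0, 0, 0.38], [0, 0, -0.05, 0, 0, 0, 0.38], [0, 0, -0.05, 0, 0, 0, 0.38], [0, 0, -0.04, 0, 0, 0, 0.38]]

```text
time_s: 11.3
eef_pos: [505.1, -104.8, 120.0]
tool_rot: [-0.0, 0.795, 0.607, 0.0]
wrist_force: [-0.7, 1.7, 0.6]
finger_gap: 34.9
gripper_force: 4.3
```

arm_command:
  targets:
    - [[0, 0, -0.02, 0, 0, 0, 0.38], [0, 0, -0.02, 0, 0, 0, 0.38], [0, 0, 0, 0, 0, 0, 0.38]]

```text
time_s: 11.68
eef_pos: [505.1, -104.6, 119.9]
tool_rot: [-0.0, 0.83, 0.558, 0.0]
wrist_force: [-1.3, 3.0, 0.8]
finger_gap: 35.2
gripper_force: 1.8
```

```bash
python3 st.py
```

```text
t 11.675 [ 505.1 -104.6  119.9] cw from slot-open 1.774 F [-1.3  3.   0.8] T [0.52 0.23 0.09] gap 35.172797680362116 q7 0.21
```

arm_command:
  targets:
    - [[0, 0, -0.02, 0, 0, 0, 0.38], [0, 0, -0.015, 0, 0, 0, 0.38], [0, 0, 0, 0, 0, 0, 0.38]]

```text
time_s: 12.05
eef_pos: [505.2, -104.5, 119.8]
tool_rot: [-0.0, 0.858, 0.513, -0.0]
wrist_force: [-0.4, 3.2, 3.4]
finger_gap: 35.1
gripper_force: 20.5
```

```bash
python3 st.py
```

```text
t 12.05 [ 505.2 -104.5  119.8] cw from slot-open 1.879 F [-0.4  3.2  3.4] T [0.69 0.26 1.48] gap 35.14813246597007 q7 0.12
```

The right fastener is at its stop too, at the same angle and torque. Back off, lift away to the front, and check.

arm_command:
  targets:
    - [[0, 0, 0.05, 0, 0, 0, 0.38], [0, 0, 0.03, 0, 0, 0, 0.38], [0, 0, 0, 0, 0, 0.04, 0.38], [0, 0, 0, 0, 0, 0.1, 0.38], [0, 0, 0, 0, 0, 0.15, 0.38], [0, 0, 0, 0, 0.15, 0.1, 0.38], [0, 0, 0, 0, 0.15, 0, 0.38], [0, 0, 0, -0.05, 0.14, 0, 0.38], [0, 0, 0, -0.05, 0.14, 0, 0.38], [0, 0, 0, -0.05, 0.14, 0, 0.38]]

```text
time_s: 13.3
eef_pos: [444.6, 175.7, 271.4]
tool_rot: [-0.0, 0.79, 0.613, 0.001]
wrist_force: [1.7, 0.5, 0.1]
finger_gap: 35.0
gripper_force: 0.0
```

arm_command:
  targets:
    - [[0, 0, 0, -0.03, 0.15, 0, 0.38], [0, 0, 0, 0, 0.15, 0, 0.38], [0, 0, 0, 0, 0, 0, 0.38]]

```text
time_s: 13.68
eef_pos: [432.1, 298.8, 270.6]
tool_rot: [0.0, 0.788, 0.616, 0.0]
wrist_force: [0.5, -0.8, -0.5]
finger_gap: 34.9
gripper_force: 0.0
```

```bash
python3 st.py; python3 - <<'E'
from h import *
i=env.get_image("scene");t=env.get_image("top")
cv2.imwrite("pics/f.png",np.hstack([cv2.resize(i[160:340,240:440],(400,360)),cv2.resize(t[130:310,260:460],(400,360))]))
E
```

```text
t 13.675 [432.1 298.8 270.6] cw from slot-open 1.629 F [ 0.5 -0.8 -0.5] T [-0.12  0.09  0.03] gap 34.86034678650923 q7 -0.74
```

View pics/f.png

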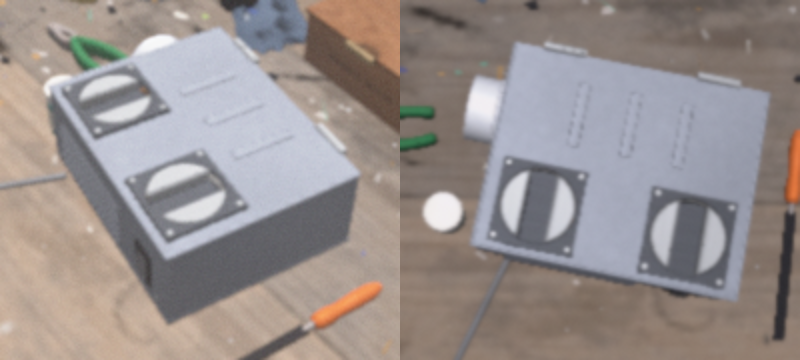

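The cover is flush. Both slots, at (540,205) and (688,238) in the right half, stand at right angles to the front edge. The jar, pliers and file look undisturbed.

```bash
python3 -c "from workcell import env;print(env.job_done())"
```

```text
the job is handed in; nothing more can be done
None
```

The cover is pressed down flush, both fasteners are turned clockwise to their stops, and the file, jar and pliers look undisturbed; I handed the job in at about 14 s of the 56 s allowed.

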